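# Free the desk carousel and hold the scissors pot to the front

## Task

The pen carousel on the desk is braked: first flip its cam lever over, away from the pots, until it lies flat and the turntable is free. Then turn the carousel until its one square pot (the one with the scissors) is lined up with the pointer on the front of the base, and finish with the fingers still holding the carousel there, motionless, so that a colleague can take the scissors. Leave the lever flat and leave the other things on the desk where they are.

Things in the scene. Friction and masses are not known exactly. Their poses are not given: they have to be found in the camera images.
- base: Fixed black carousel base, disc 224 mm diameter, 12 mm high, origin on the carousel's axis at desk height, z up. Its pointer (black block with an aluminium cone, reaching 160 mm from the axis, 44 mm high) sticks out along its -x axis: the front. The cam lever is at its +y side. It never moves; its place and yaw vary.
- turntable: Turning part on the base, 0.7 kg, origin on the axis 14 mm above the desk, z up. Grey plate, 236 mm diameter, with five black pots, rims 106 mm above the desk, pens to 155 mm: four round, one square. Square pot on its -x axis: at the pointer when its yaw equals the base's. Starts at least 0.9 rad off, turns either way over a full turn; unbraked it turns easily and stays where left.
- grip_bar (a point): Centre of the aluminium grip bar on top of the central column, on the axis, 204 mm above the desk. It turns with the turntable: 70 mm long along the turntable's x axis, 14 mm thick along its y axis, 36 mm tall (top at 222 mm). The column below is 22 mm in diameter. The bar is above all pens: it can be pinched across its thickness from above and twisted.
- square_pot (a point): Centre of the mouth of the square pot (58 x 58 mm, 78 mm tall, holding scissors with loops to 145 mm above the desk), 78 mm from the axis, 106 mm above the desk. The round pots are 60 mm in diameter, evenly spaced with it.
- brake_lever (a joint): Cam lever braking the turntable. 0 = locked: leans 0.44 rad outward from upright, its cam on the turntable's rim. 1.1 = free, at its stop: nearly flat (1.54 rad from upright), pointing along the base's +y. Push its top outward and down with up to about 10 N; it stays where left. The brake lets go after about 0.4 rad.
- lever_tip (a point): Middle of the cross bar (14 mm diameter, 30 mm long along the base's x) at the end of the steel lever, 95 mm from its hinge. Lever 14 mm wide (base's x), 10 mm thick. Locked, the tip is 182 mm out from the carousel's axis along the base's +y and 108 mm above the desk; free, 237 mm out and 25 mm high. Pots (pens too) reach 111 mm, the plate 118 mm from the axis.
- lever_hinge (a point): Middle of the lever's hinge: 142 mm out from the carousel's axis along the base's +y, 22 mm above the desk; the hinge axis runs along the base's x.
- mug: Bystander: white mug, 80 mm diameter, 90 mm tall, beside the carousel at its -y side; origin under its centre.
- tape: Bystander: roll of black tape lying flat, 92 mm diameter, 20 mm high, in front of and left of the carousel; origin under its centre.
- phone: Bystander: black phone lying flat, 72 x 150 x 9 mm, behind the carousel; origin under its centre.
- stapler: Bystander: black stapler, 130 x 36 mm, 55 mm tall, behind and left of the carousel; origin under its centre.
- gamepad: Bystander: white game controller, about 160 x 110 x 58 mm, to the right; origin under its centre.
- mouse: Bystander: black upright computer mouse, 92 x 72 mm, 64 mm tall, on the mouse pad to the left; origin under the centre of its round body.
- bottle: Bystander: clear water bottle, 66 mm diameter, 205 mm tall, to the left; origin under its centre.

How it is judged (in metres and radians):
On the way, in this order (a step that is already met when the one before it is completed fails the run):
1. the cam lever has been flipped over and lies flat (value of joint brake_lever above 0.9 rad), for 0.2 s.
2. the square pot is lined up with the pointer (x of square_pot in the frame of base below -0.06 m and y of square_pot in the frame of base between -0.01 and 0.01 m), for 0.2 s.
At the end, for the whole second after the job is handed in: Square pot centred within 10 mm of the line from the axis to the pointer, on the pointer's side; turntable still (under 0.05 rad/s); fingers on the turntable with over 1 N through the last second; lever flat (over 0.9 of 1.1 rad); bystanders within 30 mm of their places (all of step 2 and angular speed of turntable below 0.05 rad/s and contact force between the fingers and turntable above 1 N and value of joint brake_lever above 0.9 rad); the arm keeps its last pose, push and grip.
It fails at once if the turntable is forced round (pot moved over 30 mm) against the locked brake (value of joint brake_lever below 0.2 rad and distance of square_pot from where it was at the start of the episode above 0.03 m).
It fails at once if a bystander is pushed more than 30 mm from its place or knocked over (distance of any of mug, tape, phone, stapler, gamepad, mouse, bottle from where it was at the start of the episode above 0.03 m or angle between any of mug, bottle, mouse, stapler's own z axis and vertical above 0.6 rad).
It also fails if it takes over 58 s, if anything falls off the work surface, if the arm or the gripper's body presses on something with over 40 N, if the wrist force passes 120 N, or if a joint passes its speed limit or range.

## Robot

A 6-joint arm with a two-finger parallel gripper is mounted at the origin on the work surface. World frame = base frame: x ahead of the robot, y to its left, z up, the work surface at z = 0. Lengths are in m, angles in degrees, forces in N, time in s.
With the tool pointing down it reaches from about 0.375 to 0.75 m from the base axis. Payload 9 kg.
Tool frame: the origin (TCP) lies where the fingers leave the gripper's body, on its centre line; the fingertips stand 73 mm ahead of it and the grasp point (between the pads) lies 54 mm ahead of it (robot.tip_reach is the distance from the TCP to the fingertips, in m); z points along the fingers, y is the line along which they close (so a half turn about z gives the same grasp; the last joint's range is limited). The gripper opens to 85 mm and grips with 20 to 120 N. Pads are 22 mm wide; open, the fingers measure 114 mm over their backs; the gripper's body (76 mm by 85 mm) begins 54 mm behind the grasp point. The pads swing forward as they close: fully open they stand 13 mm farther back than shut.
Start: joints at [54.677, 5.964, 5.575, 89.605, 0, 77.527], TCP at [0.233, 0.553, 0.304] pointing down, gripper open.
Joint ranges: [-171.21, 171.21], [-48.23, 106.86], [-62.78, 66.21], [-105.2, 120.99], [-86.42, 89.51], [-180, 180]. Speed limits (degrees/s): [127.2, 127.2, 147.25, 180, 180, 180].

## Interface

Orientations are given as [roll, pitch, yaw] about the fixed x, y, z axes, in that order (R = Rz(yaw) Ry(pitch) Rx(roll)).
In Python, from plant import robot gives the robot as it stands. Calls block until the motion is done:
- robot.move_pose(position, orientation): joint-space move of the TCP to a pose.
- robot.line_to(position, vel=0.15, rotation=None, guard=None): straight line of the TCP; rotation=None keeps the orientation; vel is the mean speed in m/s. With guard (N) it stops when the force on the tool has changed by that much, and returns True; else False.
- robot.goto_joints(angles): joint-space move.
- robot.set_gripper(opening): finger opening in m; the grip force is fixed at half the most; returns when the fingers have stopped.
- robot.pause(seconds).
- robot.ik(position, orientation): joint angles nearest the present ones, or None.
- robot.observe(): the state.
- robot.grab_frame(name): name is "scene" or "top" or "wrist"; returns the picture (384x512x3 uint8, blue, green, red); there is no depth.
- robot.get_calibration(name): a dict with "vertical_fov" (degrees; the focal length in pixels is half the picture's height over the tangent of half this angle, whatever the lens; pixels are square), "cx", "cy" (the principal point, pixels), "rvec" (rotation vector, rad) and "tvec" (3), from world to camera coordinates, as OpenCV has them. Camera axes: x right, y down, z forward; pixel columns grow to the right and rows downward; lengths in m; the calibration is good to about 2 mm. A picture is of the moment at which its call begins: read the wrist's pose just before it. get_calibration takes no time and is no camera call; for the wrist camera it gives the pose at the moment of the call.
A pose or a line that the arm cannot do raises robot.IKError and nothing moves.
- robot.job_done(): hands the job in; it is judged then, once.
The state is a dict: "time": time; "q": joint angles; "qvel": joint speeds; "joint_torque": joint torques, N m; "tool_pos": TCP position; "tcp_rot": TCP orientation; "ft_force": force on the tool from outside, world axes, zero at the start; "torque": the same for the moment, N m; "gripper_width": finger opening in m; "gripper_force": force on a finger pad.
Only numpy, scipy, OpenCV 4.12 (cv2) and the standard library are available. Lean on these libraries where they do the work, as an engineer would, in place of code of your own. Each camera call takes 0.05 s, during which the arm holds its last target. There are 200 camera calls.

## Working session

There is one attempt and no reset: what is moved stays moved. The work goes in short steps, each a Python script; the robot and the scene stay as the last script left them, time stands still between calls to the robot, and variables do not carry over. Pictures are saved under pics/ and viewed, at most 10 in all, crops included, and the job is handed in when it is done.

```bash
mkdir -p pics; ls; python3 - <<'E'
from plant import robot
import cv2
for n in("scene","top","wrist"):
    c=robot.get_calibration(n); print(n,c)
    cv2.imwrite(f"pics/{n}0.png",robot.grab_frame(n))
a=cv2.imread("pics/top0.png");
print(robot.observe())
E
```

```text
pics
scene {'vertical_fov': 46.1893230006925, 'cx': 261.5967585517734, 'cy': 193.41209665142839, 'rvec': array([ 0.78427247,  2.70580637, -0.8951247 ]), 'tvec': array([ 0.44753002, -0.20018741,  1.66373591])}
top {'vertical_fov': 48.64537486796124, 'cx': 247.46623890620523, 'cy': 192.53047025176818, 'rvec': array([ 2.16628884, -2.17347483,  0.11586635]), 'tvec': array([0.01948207, 0.58597353, 1.33424344])}
wrist {'vertical_fov': 64.69704717893073, 'cx': 254.25166384074387, 'cy': 186.81656053086843, 'rvec': array([-2.3813401 , -1.58211228, -0.25560896]), 'tvec': array([-0.59881824, -0.04147617,  0.38101933])}
{'time': 0.15, 'q': array([5.46750294e+01, 5.99137322e+00, 5.54007123e+00, 8.96029325e+01,
       1.22497436e-03, 7.75283207e+01]), 'qvel': array([ 0.0249627 , -0.15312055,  0.07823792, -0.02078662, -0.01568261,
        0.09513988]), 'joint_torque': array([ 2.41537287e-03, -5.57356238e+01,  5.04005957e+01,  1.24671747e-02,
       -3.59127607e-04, -3.65415747e-05]), 'tool_pos': array([0.23290341, 0.55278478, 0.30332131]), 'tcp_rot': array([-1.79947310e+02, -1.29083949e-02,  1.57146702e+02]), 'ft_force': array([-0.11651795,  0.41810706,  0.65118788]), 'torque': array([-0.06032112, -0.00496361, -0.02340635]), 'gripper_force': 0.0, 'gripper_width': 0.08560802199833384}
```

View pics/top0.png

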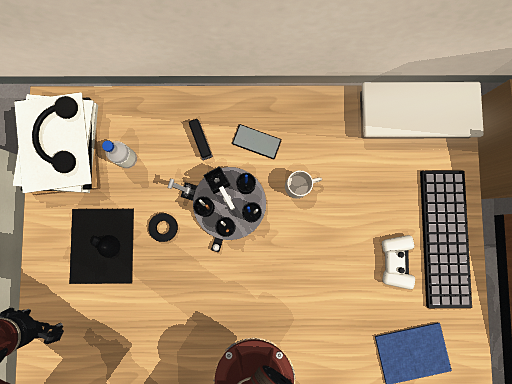

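View pics/scene0.png

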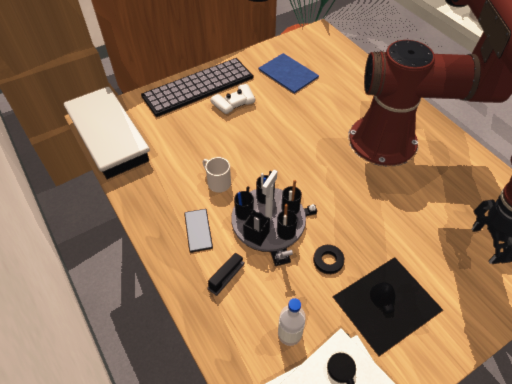

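The top view shows the carousel at about (229,203), with the pointer at (217,245), the lever at about (170,183) and the square pot at about (216,180). I'll enlarge crops of both views.

```bash
python3 - <<'E'
import cv2,numpy as np
a=cv2.imread("pics/top0.png")[150:260,140:280]; b=cv2.imread("pics/scene0.png")[160:280,215:335]
a=cv2.resize(a,None,fx=5.5,fy=5.4,interpolation=cv2.INTER_CUBIC)
def ax(im,x0,y0,w,h):
    H,W=im.shape[:2]
    for x in range(x0-x0%10+10,x0+w,10):
        X=int((x-x0+.5)*W/w); cv2.putText(im,str(x),(X-10,10),0,.35,(0,0,255)); cv2.line(im,(X,12),(X,18),(0,0,255))
    for y in range(y0-y0%10+10,y0+h,10):
        Y=int((y-y0+.5)*H/h); cv2.putText(im,str(y),(0,Y+4),0,.35,(0,0,255)); cv2.line(im,(26,Y),(32,Y),(0,0,255))
    return im
cv2.imwrite("pics/topc.png",ax(a,140,150,140,110))
b=cv2.resize(b,(600,600),interpolation=cv2.INTER_CUBIC)
cv2.imwrite("pics/scenec.png",ax(b,215,160,120,120))
E
```

```text
(no output)
```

View pics/topc.png

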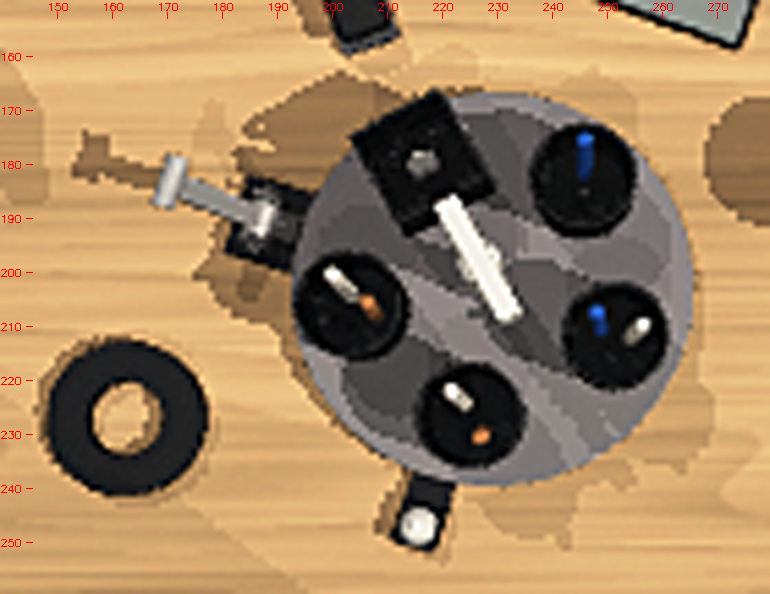

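View pics/scenec.png

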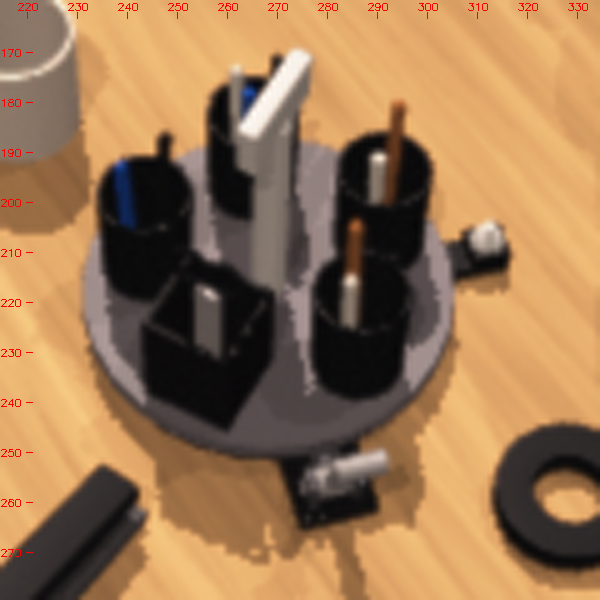

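The axis bar top is at about (225.5,197.5) in top and (269,178) in scene. The lever cross bar is at (170.5,183) and (286,252.5), and the pointer cone tip at (216,247) and (312,206). Next I triangulate these points, then fit a model to them.

```bash
cat > vis.py <<'E'
import cv2,numpy as np
from plant import robot
def cam(n):
    c=robot.get_calibration(n); f=192/np.tan(np.radians(c["vertical_fov"]/2))
    return np.array([[f,0,c["cx"]],[0,f,c["cy"]],[0,0,1]]),np.float64(c["rvec"]),np.float64(c["tvec"])
def proj(C,p): return cv2.projectPoints(np.float64(p).reshape(-1,3),C[1],C[2],C[0],None)[0][:,0]
def P(C): return C[0]@np.c_[cv2.Rodrigues(C[1])[0],C[2]]
def tri(A,B,a,b):
    X=cv2.triangulatePoints(P(A),P(B),np.float64(a).reshape(2,1),np.float64(b).reshape(2,1))[:,0]; return X[:3]/X[3]
E
cat > fit.py <<'E'
from vis import *
from scipy.optimize import least_squares
T,S=cam("top"),cam("scene")
obs={"barA":((221,187.5),(264,185)),"barB":((232,207.5),(274.5,171.5)),"tip":((170.5,183.3),(286,252.8)),
"ptr":((215.7,247),(311.8,207)),"pot":((216,179),(256,222)),"r1":((246,183),(244.5,200.5)),"r2":((252,211.5),(263.5,183.5)),
"r3":((225.3,226.3),(291.5,194.5)),"r4":((203.5,206),(287.5,219))}
for k,(a,b) in obs.items(): print(k,tri(T,S,a,b).round(4))
def model(p):
    x,y,b,t,r=p; R=lambda a,u,v,z:(x+u*np.cos(a)-v*np.sin(a),y+u*np.sin(a)+v*np.cos(a),z)
    m={"barA":R(t,-.035,0,.222),"barB":R(t,.035,0,.222),"tip":R(b,0,.182,.112),"ptr":R(b,-r,0,.042),"pot":R(t,-.078,0,.106)}
    for i in range(1,5): m[f"r{i}"]=R(t-i*2*np.pi/5,-.078,0,.106)
    return m
def res(p):
    m=model(p); return np.concatenate([np.r_[proj(T,m[k])[0]-obs[k][0],proj(S,m[k])[0]-obs[k][1]] for k in obs])
X=tri(T,S,*obs["barA"]);Y=tri(T,S,*obs["barB"]);tp=tri(T,S,*obs["tip"]);c=(X+Y)/2
s=least_squares(res,[c[0],c[1],np.arctan2(*(tp-c)[[1,0]])-np.pi/2,np.arctan2(*(Y-X)[[1,0]]),.14],loss="soft_l1")
print(s.x.round(4),np.degrees(s.x[2:4]),"\n",res(s.x).reshape(-1,4).round(1))
m=model(s.x);print(m["tip"])
E
python3 fit.py
```

```text
barA [0.5816 0.0905 0.2206]
barB [0.5265 0.0604 0.2131]
tip [0.6088 0.2504 0.1057]
ptr [0.4135 0.1188 0.0209]
pot [0.6223 0.1134 0.0957]
r1 [0.6091 0.0226 0.0881]
r2 [0.5235 0.0025 0.0923]
r3 [0.4767 0.0852 0.0955]
r4 [0.5382 0.1523 0.0942]
[ 0.5547  0.0767 -0.3039 -2.6301  0.1447] [ -17.40983827 -150.69613641] 
 [[-0.9 -1.7 -0.   1.1]
 [ 0.5  0.3  1.  -2.5]
 [ 0.1 -0.9  0.7 -1. ]
 [-0.6 -1.1  0.4 -3.1]
 [-0.5 -0.9  0.5 -1.5]
 [-0.5 -1.5 -0.9 -2.8]
 [-0.5 -0.5  1.8 -2.1]
 [-0.3 -0.3  0.2 -1.8]
 [-0.8 -0.6 -0.1 -1.8]]
(np.float64(0.6091392729070971), np.float64(0.25033649218668313), 0.112)
```

The triangulated heights agree with the text to within about 1 cm. The base yaw is about -17.4°, the table yaw about -150.7° and the axis at (0.555, 0.077). Before moving, I check clearances to the bottle and camera mount, plus IK for the lever path.

```bash
cat > geo.py <<'E'
from vis import *
AX=np.array([.5547,.0767]); B=np.radians(-17.4)
bx=np.array([np.cos(B),np.sin(B)]); by=np.array([-np.sin(B),np.cos(B)])
def push(th,s=.080,gap=0,half=.011):   # TCP for finger's outer bottom corner on the lever at angle th
    r=.142+s*np.sin(th)-(.005+gap)*np.cos(th)-half; z=.022+s*np.cos(th)+(.005+gap)*np.sin(th)
    return np.r_[AX+r*by, z+robot.tip_reach]
E
python3 - <<'E'
from geo import *
print("bottle cap",tri(cam("top"),cam("scene"),(107.5,145.5),(294,303)))
o=robot.observe();C=cam("wrist");R=cv2.Rodrigues(C[1])[0]
from scipy.spatial.transform import Rotation as Ro
Rt=Ro.from_euler("xyz",o["tcp_rot"],degrees=True).as_matrix()
print("cam in tool",Rt.T@(-R.T@C[2]-o["tool_pos"]), "tip",robot.tip_reach)
for psi in(72.6,-107.4):
  for th in(.44,1.0,1.54):
    p=push(th); print(psi,p.round(3),robot.ik(list(p),[180,0,psi]))
for psi in (29.3,-150.7):print(robot.ik([*AX,.265],[180,0,psi]))
E
```

```text
bottle cap [0.70442131 0.41346143 0.20283574]
cam in tool [ 0.08231457 -0.00013795 -0.06958483] tip 0.0726
72.6 [0.603 0.23  0.169] [  9.28932114  14.77186947   1.32618233  76.55431286   0.
 116.68932114]
72.6 [0.613 0.263 0.142] [ 12.04541021  19.39850465   3.94434556  74.54584092   0.
 119.44541021]
72.6 [0.618 0.278 0.102] [ 13.18782078  22.59492269   3.60926829  71.0143456    0.
 120.58782078]
-107.4 [0.603 0.23  0.169] [  9.28932114  14.77186947   1.32618233  76.55431286   0.
 -63.31067886]
-107.4 [0.613 0.263 0.142] [ 12.04541021  19.39850465   3.94434556  74.54584092   0.
 -60.55458979]
-107.4 [0.618 0.278 0.102] [ 13.18782078  22.59492269   3.60926829  71.0143456    0.
 -59.41217922]
[ -5.50919963  -1.29082424  -5.90313746  85.38768678   0.
 145.19080037]
[ -5.50919963  -1.29082424  -5.90313746  85.38768678   0.
 -34.80919963]
```

```bash
python3 - <<'E'
from geo import *
rot=[180,0,-107.4]
p=push(.44,gap=.015)
robot.move_pose([p[0],p[1],.31],rot); robot.set_gripper(0)
print("down",robot.line_to(list(p),vel=.12,guard=10),robot.observe()["tool_pos"].round(3))
f0=robot.observe()["ft_force"]
for th in np.r_[.44:1.54:12j]:
    h=robot.line_to(list(push(th)),vel=.08,guard=25); o=robot.observe()
    print(round(th,2),h,o["tool_pos"].round(3),(o["ft_force"]-f0).round(1),round(o["time"],1))
    if h: break
cv2.imwrite("pics/t1.png",np.hstack([cv2.resize(robot.grab_frame("top")[150:260,140:280],None,fx=3,fy=3),cv2.resize(robot.grab_frame("scene")[165:275,205:325],None,fx=3,fy=3)]))
E
```

```text
down False [0.599 0.217 0.177]
0.44 False [0.603 0.231 0.169] [ 0.8 -1.  -0.8] 4.7
0.54 False [0.605 0.237 0.165] [ 0.2 -0.4  0.2] 4.9
0.64 False [0.607 0.244 0.161] [ 0.8 -0.6  0.1] 5.2
0.74 False [0.609 0.25  0.157] [ 0.3 -0.4 -0.2] 5.4
0.84 False [0.61  0.256 0.151] [ 0.8 -0.1  1.5] 5.7
0.94 False [0.612 0.261 0.145] [ 0.7 -0.3  0.6] 5.9
1.04 False [0.613 0.265 0.139] [ 0.7 -1.   0.1] 6.2
1.14 False [0.615 0.269 0.132] [1.4 0.1 0.1] 6.4
1.24 False [0.616 0.272 0.125] [ 0.2 -1.9 -0.6] 6.7
1.34 False [0.616 0.275 0.117] [ 0.6 -0.8 -0.4] 6.9
1.44 False [0.617 0.277 0.109] [ 0.2 -0.5 -0.3] 7.2
1.54 False [0.618 0.278 0.102] [ 0.7 -0.3  1. ] 7.4
```

View pics/t1.png

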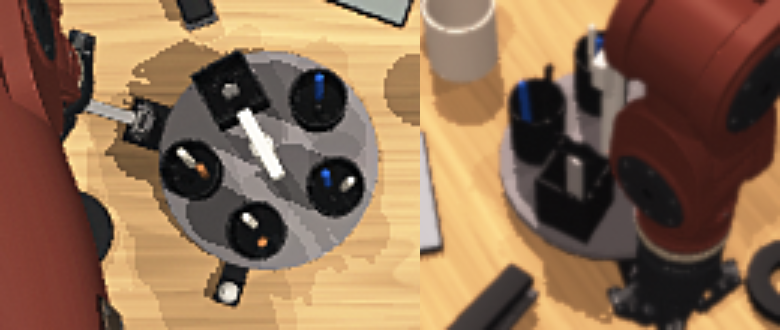

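The arm covers the lever tip and the forces were about 1 N, so this picture doesn't show whether the lever is down. I press down under guard to find its stop.

```bash
python3 - <<'E'
from geo import *
p=push(1.54); f0=robot.observe()["ft_force"]
h=robot.line_to([p[0],p[1],p[2]-.018],vel=.03,guard=12); o=robot.observe()
print(h,o["tool_pos"],o["ft_force"]-f0,o["time"])
robot.line_to([p[0],p[1],.19],vel=.15)
p2=[*(AX-.03*bx*0),.34]
robot.move_pose(p2,[180,0,29.3]); robot.set_gripper(.085)
C=cam("wrist"); im=robot.grab_frame("wrist"); cv2.imwrite("pics/w1.png",im)
np.savez("w1.npz",K=C[0],r=C[1],t=C[2])
t=robot.grab_frame("top");s=robot.grab_frame("scene")
cv2.imwrite("pics/t2.png",np.hstack([im,cv2.resize(s[165:293,215:315],(300,384))])[:, :800])
print(robot.observe()["q"],robot.observe()["time"])
E
```

```text
True [0.61795758 0.27790436 0.10167481] [-3.52214657 -0.70269438  5.83427375] 7.75
[-5.51110449e+00 -4.01915687e-01  2.78383068e+00  9.31845562e+01
  9.26164568e-04  1.45189913e+02] 12.4167
```

View pics/t2.png

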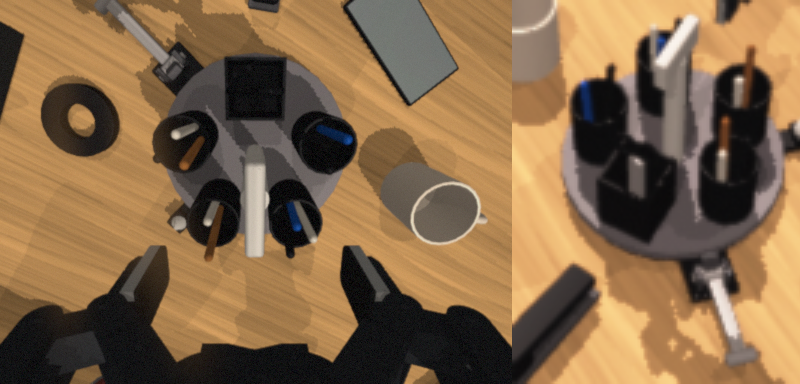

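The lever now lies flat. The bar is centred between the fingers (column 254) and aligned with them. I refine the axis and base yaw by back-projecting wrist-view points.

```bash
python3 - <<'E'
from geo import *
d=np.load("w1.npz");K,r,t=d["K"],d["r"],d["t"];R=cv2.Rodrigues(r)[0]
def bp(u,v,z):
    w=R.T@np.linalg.inv(K)@[u,v,1.];c=-R.T@t;return (c+w*(z-c[2])/w[2])[:2]
a=bp(254.5,256,.222);b=bp(254,162,.222);print("bar",a,b,(a+b)/2,np.linalg.norm(a-b),np.degrees(np.arctan2(*(b-a)[::-1])))
q=bp(255.5,87,.106);print("pot",q,np.degrees(np.arctan2(*(q-AX)[::-1])))
L=bp(105,6,.032);h=bp(170,63,.03);p=bp(178.5,220,.044)
ang=lambda v:np.degrees(np.arctan2(v[1],v[0]))
print("tip",L,ang(L-AX)-90,"hinge",h,ang(h-AX)-90,ang(L-h)-90,"ptr",p,ang(AX-p))
print(proj((K,r,t),[[*AX,.222],[*(AX-.1447*bx),.044],[*(AX+.237*by),.025],[*(AX+.142*by),.022]]))
E
python3 -c "
import cv2;cv2.imwrite('pics/w1z.png',cv2.resize(cv2.imread('pics/w1.png')[0:270,80:350],(800,600)[::-1] if 0 else (600,600),interpolation=cv2.INTER_CUBIC))"
```

```text
bar [0.525876   0.06020064] [0.58529397 0.09396188] [0.55558498 0.07708126] 0.06833972040086049 29.605202152782027
pot [0.6246963  0.11444406] 28.334847944619
tip [0.61706519 0.2987121 ] -15.690528860053561 hinge [0.5987971  0.21340396] -17.878336931235566 -12.086903248063962 ptr [0.42912057 0.12071977] -19.31726367911528
[[254.11326875 212.83697112]
 [175.07388099 227.70802006]
 [107.10296924  -2.17319156]
 [172.12654813  65.27594652]]
```

View pics/w1z.png

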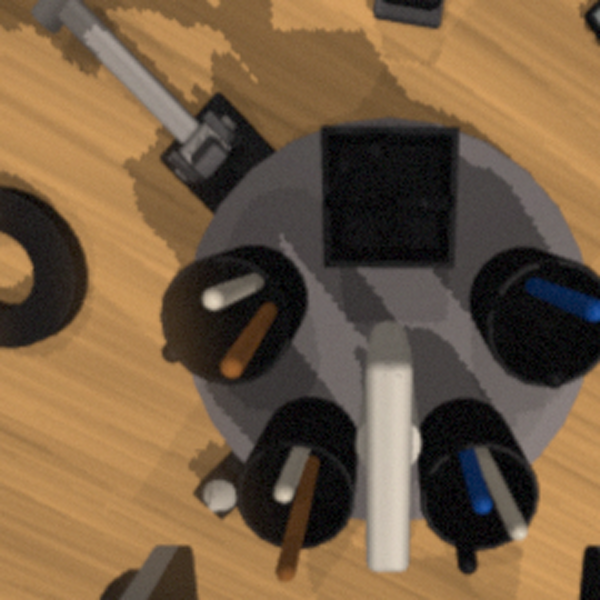

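The wrist view confirms the axis at (0.5556, 0.0771), with the base yaw averaging about -17.5°. Now I grasp the bar and twist it.

```bash
python3 - <<'E'
from geo import *
c=[.5553,.077]; rot=[180,0,29.4]
robot.move_pose([*c,.33],rot)
print(robot.line_to([*c,.263],vel=.08,guard=10))
robot.set_gripper(0); o=robot.observe(); print(o["gripper_width"],o["gripper_force"],o["ft_force"],o["time"])
q=o["q"].copy(); q0=q[5]
for d in np.r_[133.2/6:133.2:6j]:
    q[5]=q0-d; robot.goto_joints(list(q)); o=robot.observe(); print(o["q"][5],o["ft_force"].round(1),round(o["torque"][2],2),o["time"])
print(o["tcp_rot"],o["gripper_width"],o["gripper_force"])
t=robot.grab_frame("top");s=robot.grab_frame("scene")
cv2.imwrite("pics/t3r.png",t);cv2.imwrite("pics/s3r.png",s)
cv2.imwrite("pics/t3.png",np.hstack([cv2.resize(t[160:260,160:270],(440,400),interpolation=2),cv2.resize(s[165:280,225:328],(358,400),interpolation=2)]))
E
```

```text
False
0.01755186411777354 58.567262291908264 [-1.6531234   0.53527211  4.05396809] 14.3
123.15654331787506 [-2.2  1.8  1.9] 0.1 14.7583
101.09297109946019 [-5.   3.1  4.3] 0.04 15.2167
78.89944843112325 [-6.1  3.5  5.2] 0.03 15.675
56.70074244023407 [-7.4  2.5  6.6] 0.09 16.1333
34.49946907277498 [-8.8  2.1  6.4] 0.07 16.5917
12.29709017814389 [-9.4  0.   6.6] 0.0 17.05
[-1.79939642e+02 -1.06708438e-01  1.62232414e+02] 0.017683443203422834 59.129687547683716
```

View pics/t3.png

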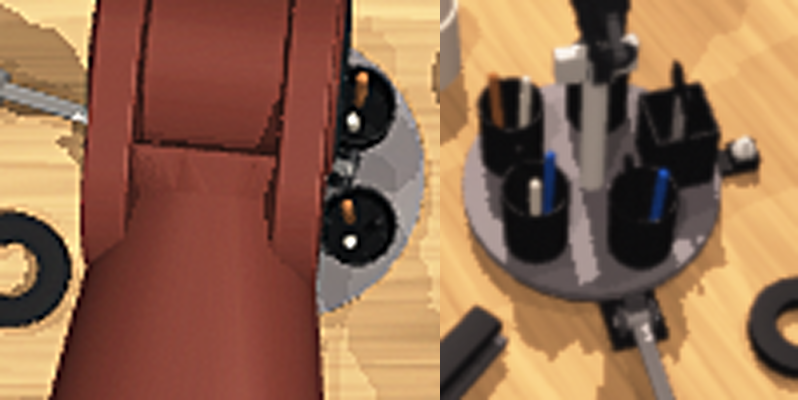

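The square pot now faces the pointer. The wrist camera is on the pointer side, so I use it for the fine check.

```bash
python3 - <<'E'
from geo import *
C=cam("wrist"); im=robot.grab_frame("wrist")
np.savez("w2.npz",K=C[0],r=C[1],t=C[2])
for z,rr in((.106,.078),(.044,.1447),(.012,.16)): print(proj(C,[*(np.array([.5553,.077])-rr*bx),z]))
cv2.imwrite("pics/w2.png",cv2.resize(im,(800,600)))
E
```

```text
[[254.8055181   93.00229511]]
[[254.40075369   8.1910451 ]]
[[254.3679896   -2.22673412]]
```

View pics/w2.png

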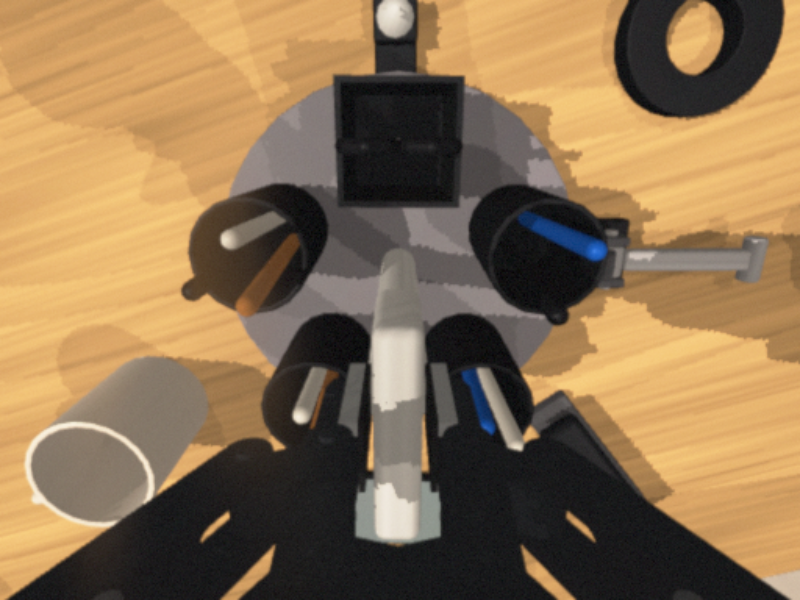

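In the wrist view the square pot (column 399) and the pointer (column 396) line up within about 2 mm. The lever is flat and the fingers hold the bar, so I hand in.

```bash
python3 - <<'E'
from plant import robot
robot.pause(.7); o=robot.observe(); print(o["gripper_force"],o["qvel"].round(2),o["time"])
print(robot.job_done())
E
```

```text
59.12939786911011 [ 0.07  0.03  0.    0.04 -0.02 -0.09] 17.9
the job is handed in; nothing more can be done
None
```

I flipped the lever flat, turned the carousel until the square pot was within about 2 mm of the pointer line in the wrist-camera view, and handed the job in at about 18 s with the fingers still holding the grip bar; no verdict came back.

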